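# Pull the lock pin and hold the hidden bolt head

### The arm

A 6-joint arm with a two-finger parallel gripper is mounted at the origin on a cart in front of the work surface, level with it; the furniture and walls round the work are solid. World frame = base frame: x ahead of the robot, y to its left, z up, the work surface at z = 0. Lengths are in m, angles in degrees, forces in N, time in s.
With the tool pointing down it reaches from about 0.425 to 0.95 m from the base axis. Payload 14.7 kg.
Tool frame: the origin (TCP) lies midway between the tips of the shut fingers; the grasp point (between the pads) lies 19 mm behind it; z points along the fingers, y is the line along which they close (so a half turn about z gives the same grasp; the last joint's range is limited). The gripper opens to 85 mm and grips with 20 to 120 N. Pads are 22 mm wide; open, the fingers measure 114 mm over their backs; the gripper's body (76 mm by 85 mm) begins 54 mm behind the grasp point. The pads swing forward as they close: fully open they stand 13 mm farther back than shut.
Start: joints at [71.815, 27.513, 91.461, -0, 61.026, -2.67], TCP at [0.174, 0.626, 0.231] pointing down, gripper open.
Joint ranges: [-157.49, 157.49], [-46.99, 117.5], [13.45, 153.17], [-89.5, 269.5], [5.16, 153.95], [-167.48, 167.48]. Speed limits (degrees/s): [108.29, 108.29, 136.94, 172.46, 172.46, 172.46].

### API

Orientations are given as a 3x3 rotation matrix whose columns are the frame's x, y, z axes.
In Python, from bench import arm, optics gives the robot as it stands.
- The arm moves only by the tool send_rows, never from a script. Its arguments are lists of equal length, an entry for each row: "slide": the shift along the tool's x, y, z in units of 60 mm (1.0 is 60 mm), a list of three; "delta_rot": the turn, a rotation vector about the tool's x, y, z in degrees, a list of three; "fingers": the opening in per cent of the stroke, from 0 (shut) to 100 (fully open). A call has 1 to 12 rows; each row shifts and turns the commanded pose from where the row before left it, along the tool's axes as they then stand; what a row does not reach is not made up. A row lasts 1/8 s, in which the tool goes at most 62.5 mm and 10.7 degrees, less where a joint would pass 70% of its speed; a pose out of reach is approached as far as the arm can. A call is refused whole if a number of a shift passes 1 or a number of a turn 10.7, either way. A call with a gripper value outside its range is refused whole. The fingers move at their own pace and stop on an object; "force" is the grip in N (left out, the last holds). Time passes only in rows, so rows that do not move let the fingers close. It gives the time, the measured TCP pose, the force, the opening and the grip force at its end, in the units of the state.
- arm.sense(): the state, without advancing time (a new reading comes with each control period).
- optics.capture(name): name is "side" or "top" or "wrist"; returns (picture, depth): 480x640x3 uint8, blue, green, red; 480x640 float32, m along the optical axis (not along the pixel's ray), 0 where there is no reading.
- optics.get_calibration(name): a dict with "camera_matrix" (3x3 intrinsics, pixels), "pose" (4x4, takes a point from camera to world coordinates); the wrist camera has in their place "tool_from_camera" (4x4, takes a point from camera to tool coordinates, whose origin is the TCP and whose axes are the flange's). Camera axes: x right, y up, looking along -z (the intrinsics and any distortion apply to the point x, -y, -z); pixel columns grow to the right and rows downward; lengths in m; the calibration is good to about 2 mm. The wrist camera is an equidistant fisheye: a pixel r from the principal point sees the ray r / f radians off the axis. A picture is of the moment at which its call begins: read the wrist's pose just before it. get_calibration takes no time and is no camera call.
- arm.close_job(): hands the job in; it is judged then, once.
The state is a dict: "time": time; "joint_positions": joint angles; "joint_vel": joint speeds; "joint_efforts": joint torques, N m; "tcp_pos": TCP position; "orientation": TCP orientation; "contact_force": force on the tool from outside, world axes, zero at the start; "moment": the same for the moment, N m; "gripper_width": finger opening in m; "gripper_force": force on a finger pad.
Only numpy, scipy, OpenCV 4.12 (cv2) and the standard library are available. Lean on these libraries where they do the work, as an engineer would, in place of code of your own. Each camera call takes 0.05 s, during which the arm holds its last target. There are 200 camera calls.

### The job

The T-headed bolt behind the front plate of the aluminium stand is kept from turning by the lock pin with the orange knob. Draw the pin straight up out of its bore, hang it upright by its collar in the notch of the side ledge and let go of it; the spanner on the bolt's nut will then sag and turn the bolt. Reach down into the gap behind the front plate and grip the bolt head across its flats so that it stands upright and the spanner is level again, and finish while still gripping it firmly; leave the jar and the two white blocks where they are.

Things in the scene. Friction and masses are not known exactly. Their poses are not given: they have to be found in the camera images.
- stand: Fixed stand; origin on the table below the bolt head, x away from the robot along the bolt, y along the plates, z up. Two plates 106 mm high: front y -45..45, back y -50..150 mm; gap between them x -23..23 mm, open above and at its ends. In it a block 48 mm high with an upright square bore, 11 mm wide, 40 deep, at x 0, y 10.5. Ledge on the back plate: x -25..23, y 102..148, 6 thick, top at 106 mm.
- pin_knob (a point): Middle of the orange grip (22 mm diameter, 26 high) of the loose lock pin, 80 g; z is its axis, up. Below: a neck, then a collar 24 mm in diameter, its underside 27 mm below this point; then a shank 10 mm in diameter, 98 mm long, tip 125 mm below this point. At the start it stands in the bore, this point 133 mm above the table.
- notch (a point): Seat of the notch, on the ledge's top face. The notch is a slot 14 mm wide right through the ledge, open towards the robot (stand -x); its closed end is 7 mm beyond this point. The pin hangs here, shank in the slot, collar on the ledge; it can go in from above or by the open end.
- bolt_head (a point): Centre of the bolt's dark T head, in the gap, 80 mm above the table, 26 mm below the plates' top. A bar 32 mm tall, 10 mm thick between its two flats (facing stand +y and -y when upright), 16 mm along the bolt; it turns with the bolt about stand x; 15 mm free between it and each plate.
- bolt (a joint): Turn of bolt, nut and spanner (rad). 0: head upright, spanner level, pointing to stand -y before the front plate. Positive: spanner sags, head's top leans to -y. It leans on the pin at about 0.17; with the pin out it falls to a stop at 0.35. Turns freely; the spanner's weight gives about 0.035 N m. Squeezing the flats between parallel upright fingers squares it.
- fitting_jar: Bystander: small white-lidded jar, 45 mm wide, 58 mm high, loose; origin under its middle.
- block_d: Bystander: white grooved clamp block 34x70x14 mm, loose; origin under its middle.
- block_b: Bystander: white clamp block 42x46x13 mm, loose; origin under its middle.
Not all that is in view belongs to the job. What is shaped like the part that bears pin_knob but red or yellow is not meant.

How it is judged:
By the outcome, as a careful person would: the job done as asked, in the order asked, and still so for the second after the job is handed in, while the arm keeps its last pose, push and grip.
It also fails if it takes over 51 s, if anything falls off the work surface, if the arm or the gripper's body presses on something with over 40 N, if the wrist force passes 120 N, or if a joint passes its speed limit or range.

## Working session

There is one attempt and no reset: what is moved stays moved. The work goes in short steps, Python scripts to look and compute and a tool call to move; the robot and the scene stay as the last step left them, time stands still between calls to the robot, and variables do not carry over. Pictures are saved under pics/ and viewed, at most 10 in all, crops included, and the job is handed in when it is done.

Besides the shell and the picture viewer there is one more tool, called after "Emit:" as name(argument=value, ...), one argument or row to a line, values as JSON. send_rows: Moves the arm, as the interface text tells. Its arguments: {"type":"object","properties":{"slide":{"type":"array","items":{"type":"array","items":{"type":"number"}}},"delta_rot":{"type":"array","items":{"type":"array","items":{"type":"number"}}},"fingers":{"type":"array","items":{"type":"number"}},"force":{"type":"number"}},"required":["slide","delta_rot","fingers"]}

```bash
ls; mkdir -p pics
cat > h.py <<'E'
import numpy as np,cv2
from bench import arm,optics
def grab(n):
    p,d=optics.capture(n); np.savez(f'/tmp/{n}.npz',p=p,d=d); return p,d
def load(n):
    z=np.load(f'/tmp/{n}.npz'); return z['p'],z['d']
def cloud(n,d):
    c=optics.get_calibration(n);K=np.array(c['camera_matrix']);T=np.array(c['pose'])
    v,u=np.mgrid[:480,:640]
    P=np.stack([(u-K[0,2])/K[0,0]*d,-(v-K[1,2])/K[1,1]*d,-d],-1)
    W=P@T[:3,:3].T+T[:3,3]; W[d<=0]=np.nan
    return W
E
python3 - <<'E'
from h import *
for n in('side','top'):
    p,d=grab(n); cv2.imwrite(f'pics/{n}0.png',p)
    c=optics.get_calibration(n); print({k:np.round(v,3).tolist() if k!='name' else v for k,v in c.items()})
print(optics.get_calibration('wrist'))
print(arm.sense())
E
```

```text
pics
{'camera_matrix': [[476.146, 0.0, 319.017], [0.0, 476.146, 236.346], [0.0, 0.0, 1.0]], 'pose': [[-0.967, 0.152, -0.204, 0.33], [-0.254, -0.534, 0.807, 0.788], [0.014, 0.832, 0.555, 0.611], [0.0, 0.0, 0.0, 1.0]]}
{'camera_matrix': [[512.011, 0.0, 320.746], [0.0, 512.011, 236.855], [0.0, 0.0, 1.0]], 'pose': [[-0.014, 0.989, -0.149, 0.357], [-1.0, -0.012, 0.008, 0.092], [0.006, 0.149, 0.989, 1.065], [0.0, 0.0, 0.0, 1.0]]}
{'camera_matrix': array([[371.64829954,   0.        , 317.18048903],
       [  0.        , 371.64829954, 236.6317852 ],
       [  0.        ,   0.        ,   1.        ]]), 'tool_from_camera': array([[ 4.89881411e-04,  9.45970893e-01,  3.24251184e-01,
         8.29904517e-02],
       [ 9.99999317e-01, -1.19316805e-04, -1.16271233e-03,
        -7.59145651e-06],
       [-1.06120341e-03,  3.24251532e-01, -9.45970305e-01,
        -1.42221242e-01],
       [ 0.00000000e+00,  0.00000000e+00,  0.00000000e+00,
         1.00000000e+00]])}
{'time': 0.1, 'joint_positions': array([ 7.18148512e+01,  2.75470276e+01,  9.14905597e+01, -3.84813814e-04,
        6.10261255e+01, -2.66848253e+00]), 'joint_vel': array([ 0.09523012, -0.05771827, -0.00616256, -0.10609788,  0.02021708,
        0.04053868]), 'joint_efforts': array([ 8.38412416e-05, -9.52264380e+01, -4.31037140e+01,  2.56788076e-05,
        5.19812544e-03,  1.25782640e-04]), 'tcp_pos': array([0.17373572, 0.62596297, 0.23072517]), 'orientation': array([[-9.63553541e-01,  2.67515340e-01, -3.41459577e-04],
       [ 2.67515554e-01,  9.63552961e-01, -1.05829010e-03],
       [ 4.59055520e-05, -1.11106492e-03, -9.99999382e-01]]), 'contact_force': array([ 0.04575798, -0.07177984,  0.13121127]), 'moment': array([-0.01302386,  0.0110094 ,  0.03186991]), 'gripper_force': 0.0, 'gripper_width': 0.08557938107154155}
```

View pics/top0.png

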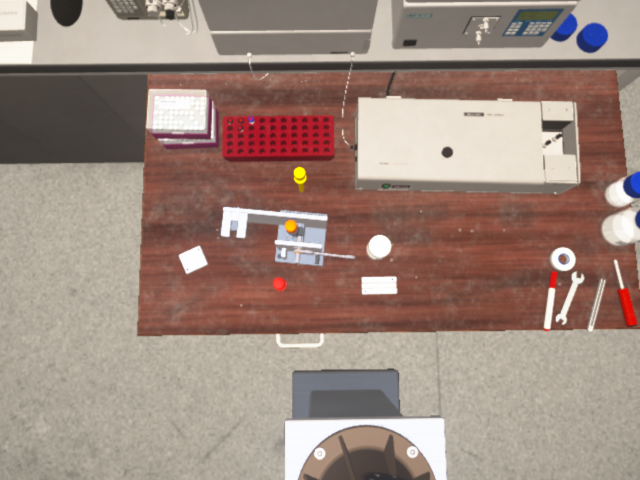

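View pics/side0.png

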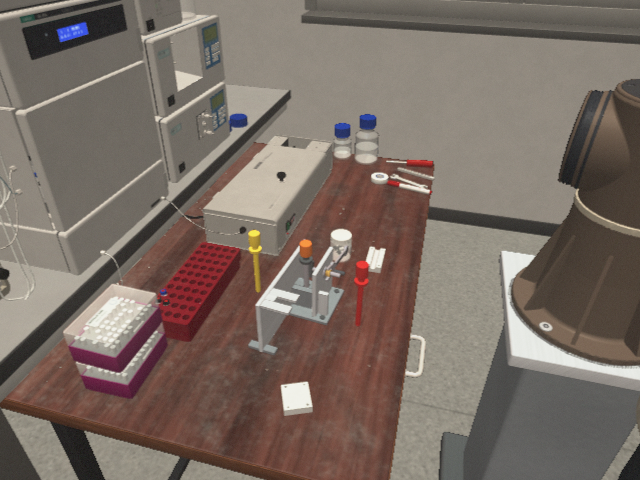

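Candidates: orange knob at top (291,227) / side (306,247); yellow lookalike at top (300,177) / side (255,240); red at top (279,284) / side (362,270). I choose orange. The ledge with its notch is at top (234,222), the front plate at (298,243), and the jar and blocks at (379,247), (379,285), (193,259).

Run:
```python
from h import *
p,d=load('top');W=cloud('top',d)
hsv=cv2.cvtColor(p,cv2.COLOR_BGR2HSV)
def roi(u0,u1,v0,v1):
    m=np.zeros((480,640),bool);m[v0:v1,u0:u1]=1;return m
k=roi(280,303,217,237)&(hsv[...,0]>8)&(hsv[...,0]<22)&(hsv[...,1]>180)
X=W[k];print('knob',k.sum(),np.nanmedian(X,0),np.nanmax(X,0),np.nanmin(X,0))
t=X[X[:,2]>np.nanmax(X[:,2])-.006];print('knobtop',t.mean(0),np.ptp(t,axis=0))
# plates top
m=roi(215,335,200,270)&(abs(W[...,2]-.106)<.006)&~k
Y=W[m];print(m.sum())
for nm,sel in(('back',roi(246,330,205,226)),('front',roi(270,325,236,252)),('ledge',roi(215,250,200,240))):
    q=W[m&sel]; r=cv2.minAreaRect((q[:,:2]*1000).astype(np.float32)); print(nm,len(q),r,np.median(q[:,2]))
    print(cv2.boxPoints(r).round(1).tolist())
for nm,s in(('red',roi(270,290,274,294)),('yel',roi(290,310,165,192)),('jar',roi(365,392,234,260))):
    q=W[s];q=q[q[:,2]>.03];print(nm,np.median(q,0),q[:,2].max())
c=cv2.resize(p[195:275,205:345],None,fx=5.6,fy=5.6,interpolation=cv2.INTER_CUBIC)
cv2.imwrite('pics/crop1.png',c)
```

```text
knob 52 [0.51475179 0.13598886 0.14451119] [0.52820126 0.14876662 0.14886485] [0.5074314  0.12878468 0.12801266]
knobtop [0.51770591 0.13704631 0.14576023] [0.02060944 0.01650689 0.00592848]
1181
back 380 ((543.8688354492188, 149.2674102783203), (152.79556274414062, 26.659116744995117), 89.6132583618164) 0.10556546452800553
[[530.0, 73.0], [556.7000122070312, 72.80000305175781], [557.7000122070312, 225.60000610351562], [531.0999755859375, 225.8000030517578]]
front 208 ((490.066650390625, 127.47467803955078), (89.64933776855469, 8.496438980102539), 83.75399780273438) 0.10546581698053609
[[481.0, 83.4000015258789], [489.3999938964844, 82.5], [499.20001220703125, 171.60000610351562], [490.70001220703125, 172.5]]
ledge 607 ((532.7489013671875, 246.59642028808594), (50.21188735961914, 56.23611831665039), 84.5478286743164) 0.10601777694527503
[[502.3999938964844, 224.3000030517578], [558.4000244140625, 218.89999389648438], [563.0999755859375, 268.8999938964844], [507.1000061035156, 274.29998779296875]]
red [0.41354986 0.16024214 0.13740082] 0.14246959591195207
yel [0.61615593 0.12262478 0.13468129] 0.14299646004006616
jar [ 0.48905513 -0.0316616   0.05828635] 0.06345131919243552
```

View pics/crop1.png

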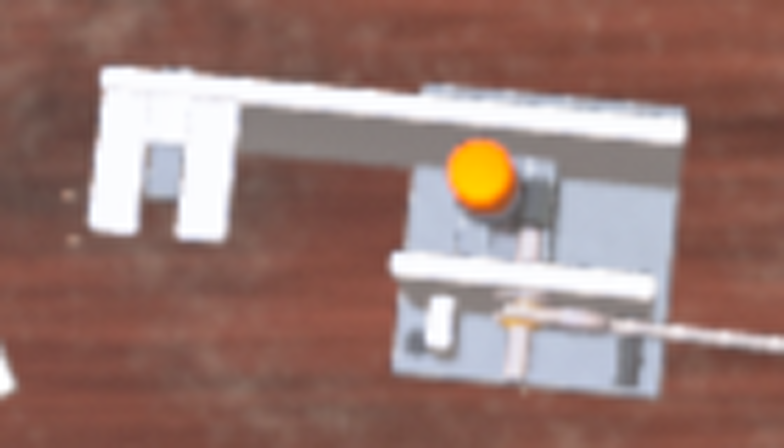

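Crop: the orange grip is at (481,173) over the bore behind the front plate, and the notch is at (163,165), open toward the robot. The choice is confirmed; stand yaw is about -6°. I'll move over it and look with the wrist camera.

Emit:
send_rows(
  slide=[
    [0,0,0],
    [-0.625,-0.68,0],
    [-0.625,-0.68,0],
    [-0.625,-0.68,0],
    [-0.625,-0.68,0],
    [-0.625,-0.68,0],
    [-0.625,-0.68,0],
    [-0.625,-0.68,0],
    [-0.625,-0.68,0],
    [-0.625,-0.68,0],
    [-0.625,-0.68,0],
    [0,0,0],
  ],
  delta_rot=[
    [0,0,-9.5],
    [0,0,0],
    [0,0,0],
    [0,0,0],
    [0,0,0],
    [0,0,0],
    [0,0,0],
    [0,0,0],
    [0,0,0],
    [0,0,0],
    [0,0,0],
    [0,0,0],
  ],
  fingers=[100,100,100,100,100,100,100,100,100,100,100,100],
  force=50,
)

```text
time: 1.6
tcp_pos: [0.5059, 0.1784, 0.2311]
orientation: [[-0.994, 0.109, 0.0], [0.109, 0.994, -0.0], [-0.0, -0.0, -1.0]]
contact_force: [-0.8, 0.6, 0.3]
gripper_width: 0.0855
gripper_force: 0.0
```

```bash
cat >> h.py <<'E'
def wgrab(tag):
    s=arm.sense(); p,d=optics.capture('wrist'); np.savez(f'/tmp/w.npz',p=p,d=d,R=s['orientation'],t=s['tcp_pos'])
    cv2.imwrite(f'pics/{tag}.png',p); print(s['time'],s['tcp_pos'].round(4),s['orientation'].round(4).tolist(),s['joint_positions'].round(1))
def wcloud():
    z=np.load('/tmp/w.npz');d=z['d'];c=optics.get_calibration('wrist');K=c['camera_matrix'];T=c['tool_from_camera']
    v,u=np.mgrid[:480,:640];x=(u-K[0,2])/K[0,0];y=(v-K[1,2])/K[1,1];r=np.hypot(x,y)+1e-9
    s=np.tan(np.minimum(r,1.5))/r
    P=np.stack([x*s*d,-y*s*d,-d],-1)
    W=(P@T[:3,:3].T+T[:3,3])@z['R'].T+z['t'];W[d<=0]=np.nan
    return z['p'],d,W
def wray(u,v,zp):
    z=np.load('/tmp/w.npz');c=optics.get_calibration('wrist');K=c['camera_matrix'];T=c['tool_from_camera']
    x=(u-K[0,2])/K[0,0];y=(v-K[1,2])/K[1,1];r=np.hypot(x,y)+1e-9
    q=np.array([x/r*np.sin(r),-y/r*np.sin(r),-np.cos(r)])
    q=z['R']@T[:3,:3]@q;o=z['R']@T[:3,3]+z['t'];return o+q*(zp-o[2])/q[2]
E
python3 -c "
from h import *
wgrab('w1')"
```

```text
1.6 [0.5059 0.1784 0.2311] [[-0.9941, 0.1087, 0.0003], [0.1087, 0.9941, -0.0004], [-0.0003, -0.0004, -1.0]] [ 16.2  18.5 106.4  -0.   55.1 -67.5]
```

View pics/w1.png

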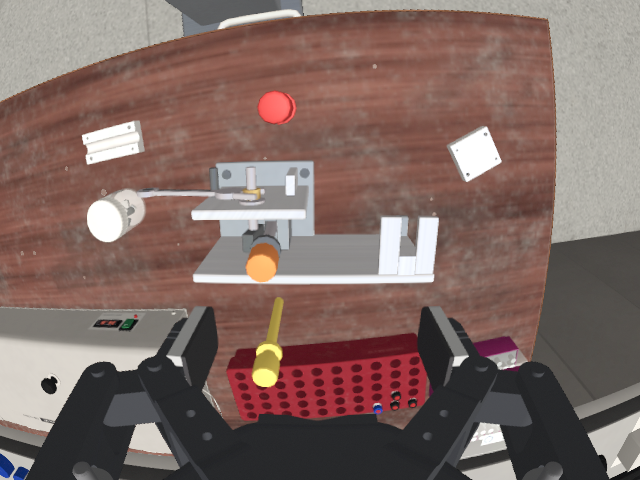

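Wrist view: orange knob (263,262), ledge tines at (390,245) and (427,245), slot closed end at about (406,258), and the back plate top along row 280.

Run:
```python
from h import *
p,d,W=wcloud()
hsv=cv2.cvtColor(p,cv2.COLOR_BGR2HSV)
k=(hsv[...,0]>5)&(hsv[...,0]<20)&(hsv[...,1]>150);k[:230]=0;k[300:]=0;k[:,:230]=0;k[:,300:]=0
X=W[k];zt=np.nanpercentile(X[:,2],95);t=X[X[:,2]>zt-.003];r=cv2.minEnclosingCircle((t[:,:2]*1000).astype(np.float32))
print('knob',len(X),zt,len(t),t.mean(0),r)
m=abs(W[...,2]-.106)<.004
th=np.arctan2(.1087,.9941)
def st(q,th=th):
    return q[:,0]*np.cos(th)-q[:,1]*np.sin(th), q[:,0]*np.sin(th)+q[:,1]*np.cos(th)
b=m.copy();b[:274]=0;b[286:]=0;b[:,:190]=0;b[:,440:]=0
f=m.copy();f[:205]=0;f[222:]=0;f[:,:185]=0;f[:,315:]=0
l=m.copy();l[:210]=0;l[286:]=0;l[:,:375]=0;l[:,445:]=0
for n,q in(('back',b),('front',f),('ledge',l)):
    Q=W[q];c=np.polyfit(Q[:,1],Q[:,0],1);sx,sy=st(Q)
    print(n,len(Q),'yaw',np.degrees(np.arctan(c[0])),'z',np.median(Q[:,2]),'x',np.percentile(sx,[1,99]),'y',np.percentile(sy,[1,99]))
# slot edges on ledge rows
for v in(225,235,245,252):
    u=np.where(l[v])[0];g=np.split(u,np.where(np.diff(u)>3)[0]+1)
    print(v,[(a[0],a[-1],[round(float(x),4) for x in np.ravel([st(W[v,[a[0]]]),st(W[v,[a[-1]]])])]) for a in g if len(a)])
for u in(402,405,408,411):
    v=np.where(l[:,u])[0];print(u,v[0],v[-1],np.ravel(st(W[v[0],[u]])).round(4),np.ravel(st(W[v[-1],[u]])).round(4))
```

```text
knob 374 0.14493511415702548 104 [0.51319626 0.14064288 0.14388635] ((518.6229248046875, 138.8218994140625), 10.3774995803833)
back 1927 yaw 6.06038700870668 z 0.10559614047986268 x [0.52427918 0.53140928] y [0.13143232 0.32597853]
front 1245 yaw 5.961128239060026 z 0.1053804908689096 x [0.47024989 0.4783747 ] y [0.13544357 0.22334197]
ledge 3148 yaw -0.8083042402620597 z 0.10572788676484848 x [0.47656283 0.53096359] y [0.28047674 0.32626993]
225 [(np.int64(380), np.int64(401), [0.4831, 0.2804, 0.4823, 0.2963]), (np.int64(418), np.int64(436), [0.4831, 0.3106, 0.4828, 0.3253])]
235 [(np.int64(379), np.int64(400), [0.4921, 0.2805, 0.491, 0.2966]), (np.int64(416), np.int64(436), [0.4921, 0.3105, 0.491, 0.3261])]
245 [(np.int64(379), np.int64(398), [0.4994, 0.2805, 0.4989, 0.2953]), (np.int64(416), np.int64(435), [0.4998, 0.3106, 0.4989, 0.3257])]
252 [(np.int64(379), np.int64(398), [0.5051, 0.2808, 0.5056, 0.2963]), (np.int64(415), np.int64(434), [0.5063, 0.3108, 0.5049, 0.3256])]
402 256 282 [0.5088 0.2997] [0.5311 0.3014]
405 255 282 [0.5089 0.3027] [0.5318 0.3043]
408 255 282 [0.5086 0.305 ] [0.5315 0.3067]
411 254 281 [0.5081 0.3077] [0.5306 0.3091]
```

Emit:
send_rows(
  slide=[
    [-0.15,-0.35,0],
    [-0.145,-0.355,0],
    [0,0,0.5],
    [0,0,0.5],
    [0,0,0.5],
    [0,0,0.45],
    [0,0,0],
    [0,0,0],
  ],
  delta_rot=[
    [0,0,-0.25],
    [0,0,0],
    [0,0,0],
    [0,0,0],
    [0,0,0],
    [0,0,0],
    [0,0,0],
    [0,0,0],
  ],
  fingers=[100,100,90,80,70,60,55,55],
)

```text
time: 2.65
tcp_pos: [0.5174, 0.138, 0.1151]
orientation: [[-0.995, 0.1, 0.0], [0.1, 0.995, 0.0], [-0.0, 0.0, -1.0]]
contact_force: [-0.3, -0.3, 0.3]
gripper_width: 0.0471
gripper_force: 0.0
```

Run:
```python
from h import *
wgrab('w2')
p,d,W=wcloud()
hsv=cv2.cvtColor(p,cv2.COLOR_BGR2HSV)
k=(hsv[...,0]>5)&(hsv[...,0]<20)&(hsv[...,1]>150)
n,lab,st,c=cv2.connectedComponentsWithStats(k.astype(np.uint8));i=1+np.argmax(st[1:,4]);print(st[i],c[i])
X=W[lab==i];print(np.nanpercentile(X,[2,50,98],axis=0))
```

```text
2.65 [0.5174 0.138  0.1151] [[-0.995, 0.0997, 0.0004], [0.0997, 0.995, 0.0002], [-0.0004, 0.0002, -1.0]] [ 11.7  27.2 112.7   0.   40.  -72.6]
[ 290  301   57   75 3425] [317.06277372 339.00934307]
[[0.50850105 0.12844172 0.12355574]
 [0.51358112 0.13829548 0.14468288]
 [0.52798764 0.14767103 0.1466105 ]]
```

View pics/w2.png

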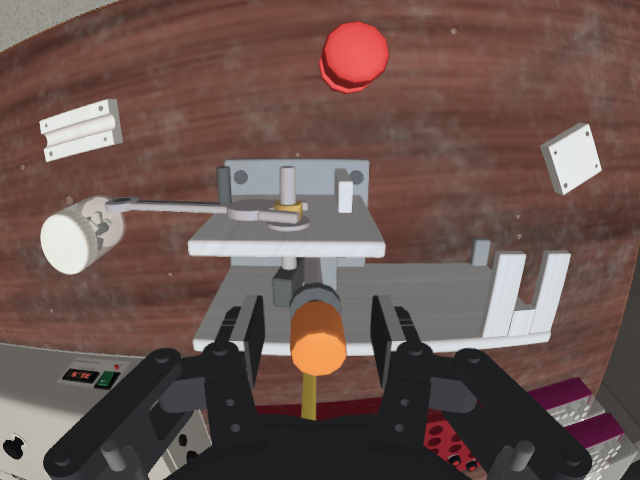

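The knob is between the fingers at (317,339), with the ledge slot at about (522,290). I'll re-measure the stand from this closer view.

Run:
```python
from h import *
p,d,W=wcloud()
m=abs(W[...,2]-.106)<.004
th=np.radians(6.0);c,s=np.cos(th),np.sin(th)
A=W[...,0]*c-W[...,1]*s;B=W[...,0]*s+W[...,1]*c
def bx(u0,u1,v0,v1):
    q=np.zeros_like(m);q[v0:v1,u0:u1]=1;return q&m
for n,q in(('front',bx(180,392,235,262)),('back',bx(190,260,335,352)),('ledge',bx(480,575,245,350))):
    a,b=A[q],B[q];print(n,q.sum(),np.polyfit(b,a,1)[0],a.min(),a.max(),b.min(),b.max(),np.median(W[q][:,2]))
for v in(265,280,295,305):
    u=np.where(bx(480,575,v,v+1)[v])[0];g=np.split(u,np.where(np.diff(u)>3)[0]+1)
    print(v,[(a[0],a[-1],B[v,a[0]].round(4),B[v,a[-1]].round(4)) for a in g])
for u in(516,520,524):
    v=np.where(bx(480,575,245,350)[:,u])[0];print(u,v[0],A[v[0],u],B[v[0],u])
```

```text
front 3589 0.0010604914909093412 0.4706068551023107 0.4794585616148233 0.13209657807034886 0.2218850085995164 0.10539829684053613
back 230 -0.2642700700968784 0.5244274180517566 0.5328294685440457 0.12671410273122483 0.13942672783784751 0.1050966865004776
ledge 5784 0.03366527660297811 0.4767632078695695 0.5335059899119489 0.2772652892871877 0.3261169890357688 0.10572382185927591
265 [(np.int64(494), np.int64(524), np.float64(0.2783), np.float64(0.2946)), (np.int64(542), np.int64(568), np.float64(0.3084), np.float64(0.3245))]
280 [(np.int64(492), np.int64(520), np.float64(0.2784), np.float64(0.2942)), (np.int64(538), np.int64(564), np.float64(0.3084), np.float64(0.3235))]
295 [(np.int64(489), np.int64(517), np.float64(0.2785), np.float64(0.2945)), (np.int64(535), np.int64(559), np.float64(0.3078), np.float64(0.3226))]
305 [(np.int64(486), np.int64(514), np.float64(0.2786), np.float64(0.2938)), (np.int64(529), np.int64(557), np.float64(0.3062), np.float64(0.3235))]
516 251 0.47722386119618265 0.2898531579692176
520 251 0.4772210736919258 0.29225271018724136
524 253 0.4776754970490566 0.2938727995842302
```

Emit:
send_rows(
  slide=[
    [-0.025,-0.05,0.015],
    [0,0,0],
    [0,0,0],
    [0,0,0],
    [0,0,0],
    [0,0,0],
  ],
  delta_rot=[
    [0,0,0.28],
    [0,0,0],
    [0,0,0],
    [0,0,0],
    [0,0,0],
    [0,0,0],
  ],
  fingers=[40,20,0,0,0,0],
  force=50,
)

```text
time: 3.45
tcp_pos: [0.5192, 0.1343, 0.1142]
orientation: [[-0.994, 0.106, 0.002], [0.106, 0.994, 0.0], [-0.001, 0.0, -1.0]]
contact_force: [0.7, 0.4, 6.8]
gripper_width: 0.0209
gripper_force: 48.5
```

Emit:
send_rows(
  slide=[
    [0,0,-0.1],
    [0,0,-0.2],
    [0,0,-0.37],
    [0,0,-0.4],
    [0,0,-0.4],
    [0,0,-0.4],
    [0,0,-0.3],
    [0,0,0],
    [0,0,0],
  ],
  delta_rot=[
    [0,0,0],
    [0,0,0],
    [0,0,0],
    [0,0,0],
    [0,0,0],
    [0,0,0],
    [0,0,0],
    [0,0,0],
    [0,0,0],
  ],
  fingers=[0,0,0,0,0,0,0,0,0],
)

```text
time: 4.58
tcp_pos: [0.5181, 0.1341, 0.2433]
orientation: [[-0.994, 0.105, -0.0], [0.105, 0.994, -0.0], [0.0, -0.0, -1.0]]
contact_force: [1.1, -0.2, -0.3]
gripper_width: 0.021
gripper_force: 49.4
```

Run:
```python
from h import *
wgrab('w3')
p,d,W=wcloud();z=np.load('/tmp/w.npz')
hsv=cv2.cvtColor(p,cv2.COLOR_BGR2HSV)
L=(W-z['t'])@z['R']  # tool coords
# points of held pin: within 25mm of tool axis, z beyond tip
for lo,hi in((-.03,-.008),(.0,.02),(.02,.045),(.045,.07),(.07,.11)):
    m=(abs(L[...,0])<.03)&(abs(L[...,1])<.016)&(L[...,2]>lo)&(L[...,2]<hi)
    q=L[m]; print(lo,hi,len(q), np.percentile(q,[2,50,98],axis=0).round(4).tolist() if len(q) else '')
s,_=grab('side'); cv2.imwrite('pics/s3.png',np.hstack([cv2.resize(s[170:370,220:420],(400,400)),p[150:480,170:470][:, :].copy() if 0 else cv2.resize(p[200:480,180:460],(400,400))]))
```

```text
4.575 [0.5181 0.1341 0.2433] [[-0.9944, 0.1054, -0.0004], [0.1054, 0.9944, -0.0001], [0.0004, -0.0002, -1.0]] [ 11.3  17.6 105.7  -0.   56.7 -72.7]
-0.03 -0.008 2615 [[-0.0032, -0.0153, -0.0298], [0.01, 0.0, -0.021], [0.0113, 0.0153, -0.0088]]
0.0 0.02 882 [[0.0012, -0.0098, 0.0015], [0.0075, 0.0005, 0.0029], [0.0118, 0.0103, 0.0079]]
0.02 0.045 296 [[0.0013, -0.0045, 0.0237], [0.0041, 0.0, 0.0338], [0.0052, 0.0048, 0.0445]]
0.045 0.07 255 [[0.0003, -0.0046, 0.0454], [0.0041, 0.0, 0.0563], [0.0051, 0.0046, 0.0694]]
0.07 0.11 240 [[0.001, -0.0046, 0.0709], [0.0042, 0.0001, 0.0853], [0.0051, 0.0043, 0.1035]]
```

View pics/s3.png

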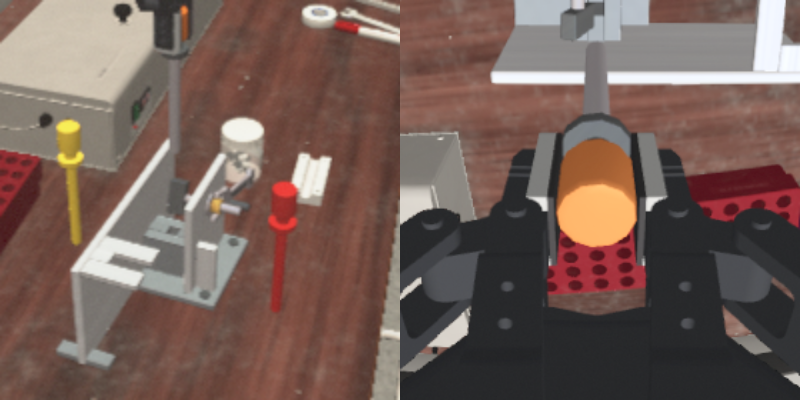

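Pin out, held vertical and centred; the head turned. Next I move over the notch.

Emit:
send_rows(
  slide=[
    [0,0.2,0],
    [0,0.4,0],
    [0,0.45,0],
    [0,0.45,0],
    [0,0.3,0],
    [0,0.1,0],
    [0,0,0],
    [0,0,0],
  ],
  delta_rot=[
    [0,0,0],
    [0,0,0],
    [0,0,0],
    [0,0,0],
    [0,0,0],
    [0,0,0],
    [0,0,0],
    [0,0,0],
  ],
  fingers=[0,0,0,0,0,0,0,0],
)

```text
time: 5.68
tcp_pos: [0.5304, 0.2469, 0.2436]
orientation: [[-0.994, 0.106, -0.0], [0.106, 0.994, -0.0], [0.0, -0.0, -1.0]]
contact_force: [-0.0, 1.2, -0.3]
gripper_width: 0.0208
gripper_force: 49.4
```

Run:
```python
from h import *
wgrab('w4')
p,d,W=wcloud();z=np.load('/tmp/w.npz');L=(W-z['t'])@z['R']
m=abs(W[...,2]-.106)<.004
q=m&(abs(L[...,1])<.03)&(L[...,0]<.035)&(L[...,0]>-.01)
for lo in np.arange(.0,.03,.005):
    r=q&(L[...,0]>lo)&(L[...,0]<lo+.005);y=L[r][:,1]
    a=y[y<0];b=y[y>0];print(round(lo,3),r.sum(),[np.percentile(k,[1,99]).round(4) if len(k) else None for k in(a,b)])
print(L[q][:,0].min(),L[q][:,0].max())
```

```text
5.675 [0.5304 0.2469 0.2436] [[-0.9944, 0.1058, -0.0002], [0.1058, 0.9944, -0.0003], [0.0002, -0.0003, -1.0]] [ 22.   21.6  99.4  -0.   59.  -61.9]
0.0 259 [array([-0.0219, -0.0062]), array([0.008 , 0.0237])]
0.005 251 [array([-0.0218, -0.0062]), array([0.0086, 0.0236])]
0.01 236 [array([-0.0217, -0.0069]), array([0.0086, 0.0227])]
0.015 244 [array([-0.0216, -0.0069]), array([0.0086, 0.0226])]
0.02 227 [array([-0.0216, -0.0069]), array([0.0085, 0.0241])]
0.025 0 [None, None]
-0.009992797793432892 0.02399900409293441
```

Emit:
send_rows(
  slide=[
    [0,0.015,0.1],
    [0,0,0.25],
    [0,0,0.35],
    [0,0,0.35],
    [0,0,0.35],
    [0,0,0.35],
    [0,0,0.25],
    [0,0,0.1],
    [0,0,0],
    [0,0,0],
  ],
  delta_rot=[
    [0,0,0],
    [0,0,0],
    [0,0,0],
    [0,0,0],
    [0,0,0],
    [0,0,0],
    [0,0,0],
    [0,0,0],
    [0,0,0],
    [0,0,0],
  ],
  fingers=[0,0,0,0,0,0,0,0,0,0],
)

```text
time: 6.98
tcp_pos: [0.531, 0.2487, 0.1182]
orientation: [[-0.994, 0.105, 0.001], [0.105, 0.994, 0.0], [-0.001, 0.0, -1.0]]
contact_force: [0.1, 0.2, -0.7]
gripper_width: 0.0207
gripper_force: 49.4
```

Emit:
send_rows(
  slide=[
    [0,-0.012,0.03],
    [0,0,0.03],
    [0,0,0.015],
    [0,0,0],
  ],
  delta_rot=[
    [0,0,0],
    [0,0,0],
    [0,0,0],
    [0,0,0],
  ],
  fingers=[0,0,0,0],
)

```text
time: 7.48
tcp_pos: [0.5308, 0.2478, 0.1143]
orientation: [[-0.994, 0.105, 0.001], [0.105, 0.994, 0.0], [-0.001, 0.0, -1.0]]
contact_force: [-4.3, -2.9, 18.6]
gripper_width: 0.0201
gripper_force: 51.5
```

Collar seated (18 N). Releasing, then a look.

Emit:
send_rows(
  slide=[
    [0,0,-0.01],
    [0,0,0],
    [0,0,0],
    [0,0,0],
    [0,0,0],
    [0,0,-0.2],
    [0,0,-0.4],
    [0,0,-0.4],
    [0,0,-0.3],
    [0,0,0],
  ],
  delta_rot=[
    [0,0,0],
    [0,0,0],
    [0,0,0],
    [0,0,0],
    [0,0,0],
    [0,0,0],
    [0,0,0],
    [0,0,0],
    [0,0,0],
    [0,0,0],
  ],
  fingers=[10,35,55,60,60,60,60,60,60,60],
)

```text
time: 8.72
tcp_pos: [0.5314, 0.2482, 0.1936]
orientation: [[-0.994, 0.105, 0.003], [0.105, 0.994, 0.001], [-0.003, 0.001, -1.0]]
contact_force: [1.2, 0.1, -0.5]
gripper_width: 0.051
gripper_force: 0.0
```

Run:
```python
from h import *
wgrab('w5');p=np.load('/tmp/w.npz')['p']
s,_=grab('side'); cv2.imwrite('pics/s5.png',np.hstack([cv2.resize(s[200:380,220:400],(400,400)),cv2.resize(p[100:440,60:400],(400,400))]))
```

```text
8.725 [0.5314 0.2482 0.1936] [[-0.9944, 0.1053, 0.0029], [0.1053, 0.9944, 0.0012], [-0.0028, 0.0015, -1.0]] [ 22.1  24.7 102.4   0.   52.7 -61.9]
```

View pics/s5.png

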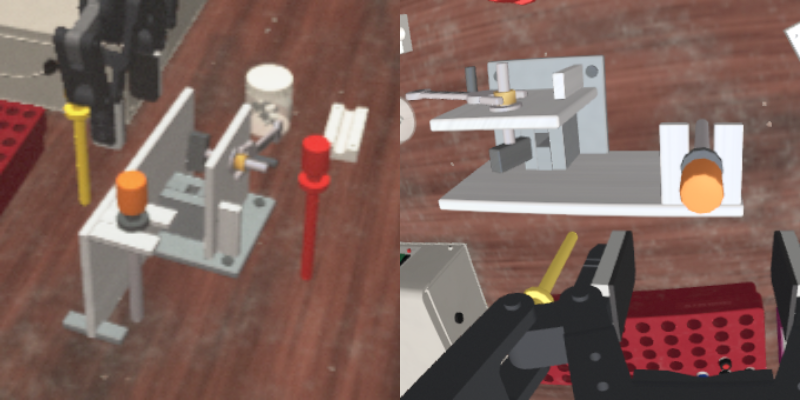

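The pin hangs upright in the notch (side crop (132,195), collar on the ledge). The bolt head is free and tilted at wrist crop (510,155). Moving over the head.

Emit:
send_rows(
  slide=[
    [0,-0.2,0],
    [0,-0.4,0],
    [0,-0.5,0],
    [0,-0.5,0],
    [0,-0.35,0],
    [0,-0.14,0],
    [0,0,0],
    [0,0,0],
  ],
  delta_rot=[
    [0,0,0],
    [0,0,0],
    [0,0,0],
    [0,0,0],
    [0,0,0],
    [0,0,0],
    [0,0,0],
    [0,0,0],
  ],
  fingers=[60,60,60,60,60,60,60,60],
)

```text
time: 9.82
tcp_pos: [0.5175, 0.1237, 0.1917]
orientation: [[-0.994, 0.105, 0.0], [0.105, 0.994, 0.0], [-0.0, 0.0, -1.0]]
contact_force: [0.5, -0.6, 0.6]
gripper_width: 0.0516
gripper_force: 0.0
```

Run:
```python
from h import *
wgrab('w6')
p,d,W=wcloud();z=np.load('/tmp/w.npz')
th=np.radians(6.0);c,s=np.cos(th),np.sin(th)
A=W[...,0]*c-W[...,1]*s;B=W[...,0]*s+W[...,1]*c
t=z['t'];print('tcp a,b',t[0]*c-t[1]*s,t[0]*s+t[1]*c)
m=(abs(A-.502)<.02)&(abs(B-.177)<.025)&(W[...,2]>.06)&(W[...,2]<.102)
k=m&(p.max(-1)<110)
print(m.sum(),k.sum(),[np.percentile(x[k],[1,50,99]).round(4) for x in(A,B,W[...,2])])
f=(abs(W[...,2]-.106)<.004)&(A<.485)&(A>.465)&(B>.11)&(B<.24);print('front',A[f].min(),A[f].max(),B[f].min(),B[f].max())
```

```text
9.825 [0.5175 0.1237 0.1917] [[-0.9945, 0.1049, 0.0002], [0.1049, 0.9945, 0.0002], [-0.0002, 0.0002, -1.0]] [ 10.2  20.8 109.4   0.   49.8 -73.8]
tcp a,b 0.5017437358293348 0.17708915686917615
804 360 [array([0.4941, 0.4985, 0.5085]), array([0.1687, 0.18  , 0.1861]), array([0.0684, 0.0846, 0.096 ])]
front 0.47079952387928065 0.4799933191806316 0.13200986108381613 0.221661764236081
```

View pics/w6.png

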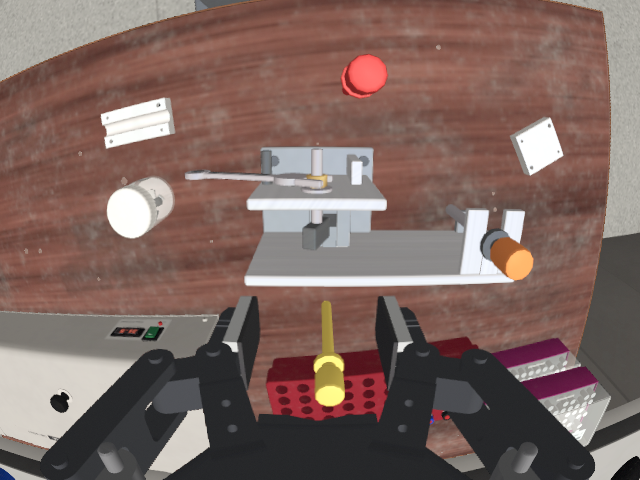

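The head at (318,233) lies centred under the tool (stand a≈0.502, b≈0.177). The pin still hangs at (515,260). Descending with the fingers half open.

Emit:
send_rows(
  slide=[
    [0,0,0.1],
    [0,0,0.3],
    [0,0,0.4],
    [0,0,0.4],
    [0,0,0.4],
    [0,0,0.3],
    [0,0,0.2],
    [0,0,0.07],
    [0,0,0],
    [0,0,0],
  ],
  delta_rot=[
    [0,0,0],
    [0,0,0],
    [0,0,0],
    [0,0,0],
    [0,0,0],
    [0,0,0],
    [0,0,0],
    [0,0,0],
    [0,0,0],
    [0,0,0],
  ],
  fingers=[55,55,50,50,50,50,50,50,50,50],
)

```text
time: 11.12
tcp_pos: [0.5177, 0.1232, 0.0621]
orientation: [[-0.994, 0.105, 0.001], [0.105, 0.994, 0.0], [-0.001, 0.0, -1.0]]
contact_force: [0.2, -0.1, 0.7]
gripper_width: 0.0424
gripper_force: 0.0
```

Emit:
send_rows(
  slide=[
    [0,0,0.01],
    [0,0,0],
    [0,0,0],
    [0,0,0],
    [0,0,0],
    [0,0,0],
    [0,0,0],
    [0,0,0],
  ],
  delta_rot=[
    [0,0,0],
    [0,0,0],
    [0,0,0],
    [0,0,0],
    [0,0,0],
    [0,0,0],
    [0,0,0],
    [0,0,0],
  ],
  fingers=[40,30,20,10,0,0,0,0],
  force=70,
)

```text
time: 12.12
tcp_pos: [0.5173, 0.123, 0.0611]
orientation: [[-0.994, 0.105, 0.0], [0.105, 0.994, -0.0], [-0.0, 0.0, -1.0]]
contact_force: [-1.6, -0.2, 5.3]
gripper_width: 0.0091
gripper_force: 68.2
```

Run:
```python
from h import *
wgrab('w7');p=np.load('/tmp/w.npz')['p']
s=arm.sense();print(s['gripper_width'],s['gripper_force'],s['contact_force'],s['moment'])
a,_=grab('side'); cv2.imwrite('pics/s7.png',np.hstack([cv2.resize(a[200:380,220:400],(400,400)),cv2.resize(p[:340,100:440],(400,400))]))
```

```text
12.125 [0.5173 0.123  0.0611] [[-0.9944, 0.1054, 0.0001], [0.1054, 0.9944, -0.0], [-0.0001, 0.0, -1.0]] [ 10.1  32.  115.1  -0.   32.9 -73.8]
0.008762778685322334 68.15537452697754 [-0.40351211 -0.54924162  5.60412556] [-0.1709561   0.16361704 -0.02888549]
```

View pics/s7.png

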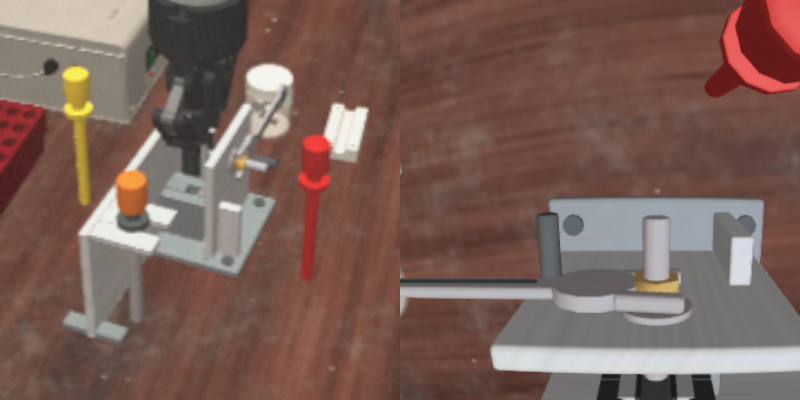

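The head is gripped at about 10 mm (70 N) and the spanner looks raised, at (475,290) in the crop. A quick numeric level check, then hand in.

Run:
```python
from h import *
th=np.radians(6.0);c,s=np.cos(th),np.sin(th)
_,d,W=wcloud()
A=W[...,0]*c-W[...,1]*s-.502;B=W[...,0]*s+W[...,1]*c-.177
m=(A<-.033)&(A>-.06)&(B<-.03)&(B>-.12)&(W[...,2]>.03)&(W[...,2]<.12)
print(m.sum());f=np.polyfit(B[m],W[m][:,2],1);print('slope rad',f)
for b in np.arange(-.12,-.03,.02):
    k=m&(B>=b)&(B<b+.02);print(round(b,2),k.sum(),np.median(W[k][:,2]) if k.any() else '')
```

```text
4508
slope rad [-0.22914038  0.0633064 ]
-0.12 479 0.08520263875842042
-0.1 848 0.084581010203342
-0.08 772 0.08414516160755625
-0.06 1099 0.08342950255819336
-0.04 1310 0.059701469931801476
```

```bash
python3 -c "
from bench import arm
print(arm.close_job())"
```

```text
the job is handed in; nothing more can be done
None
```

The pin hangs upright in the ledge notch. The bolt head is gripped across its flats at about 70 N, with the spanner level to within about 0.03 rad. The jar and blocks were not touched, and the job was handed in at about 12 s.

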